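# Lock the rolling-thickness stop with its jam nut

### The job

The rolling-thickness stop is already set; lock it without losing the setting. Gently fit the blue holding key fully down over the screw's square head with its tail between the two posts, then push the jam nut's lever clockwise (seen from above) until it jams, and about ten degrees further to tighten it, firmly but without forcing it. Then lift the key off and stand it on the worktop again clear of the stop, leaving the ramekin, the cutter and the spice jar alone.

Things in the scene. Friction and masses are not known exactly. Their poses are not given: they have to be found in the camera images.
- stop_unit: grey cast block (135 x 80 mm, top 40 mm above the worktop; foot flange 150 x 100 mm), fixed; origin on the worktop under the axis of the adjusting screw; x points from the screw to two steel reaction posts: 9 mm thick, axes at x = 68 mm, y = +-11.2 mm, straight up to z = 78 mm, conical points to z = 86 mm, 13.4 mm free between them
- screw_head (a point): centre of the top face of the adjusting screw's brass square head, 76 mm above the worktop; the head is 26 mm square and 14 mm high, its sides along the point's x and y, almost parallel to the block (within 0.06 rad). Under it, 42 to 54 mm above the worktop, sits the round jam nut, 43 mm across
- adjusting_screw (a joint): angle of the adjusting screw in rad, clockwise from above positive, 0 = red line on its head in line with the red mark on the block. It turns stiffly (0.25 N m) and must stay within 0.26 rad of 0. Held by the key it still gives up to about 0.13 rad of play
- nut_peg (a point): upright black plastic peg (16 mm thick, sides from 51 to 89 mm above the worktop, top at 95 mm) at the end of the jam nut's steel lever, 75 mm from the screw's axis; the point is on the peg's axis 70 mm above the worktop. The peg stands on the robot's side of the block and is pushed round the screw's axis, clockwise seen from above
- nut_grip (a joint): how far the nut has been tightened since it jammed, rad: 0 until it jams, about 0.17 (ten degrees) is right, under 0.08 is loose, over 0.26 is overtightened. Without the key on the head the screw turns along and this stays 0
- jam_nut: jam nut with its lever (10 mm rod, 48 mm above the worktop) and peg; origin on the worktop under the screw's axis. It first runs easily (2 N at the peg) for 0.25 to 1.1 rad, how far cannot be seen, until it jams on the block; then the screw takes up the key's play (4 N at the peg), then the nut tightens at 0.6 to 0.7 N m (8 to 10 N at the peg). It stays where it is left
- key_fin (a point): centre of the grip fin of the blue holding key: fin 40 mm long (along x), 14 mm thick (along y), from 20 to 52 mm above the key's underside; the point lies 36 mm above the underside, on the axis of the socket. The key stands on its underside on the worktop; its steel tail points along x
- key_seat (a point): roof of the key's square socket, on its axis, 14 mm above the underside; socket 27.5 mm square, open below, bevelled mouth, in a block 44 mm square. When the key is fully down this point meets screw_head. The tail, a bar 10 mm wide and 14 mm high at the underside, reaches 81 mm from the axis along the key's x; it goes between the posts
- holding_key: the loose holding key, 0.11 to 0.22 kg, 52 mm high; origin at the centre of the underside of its socket
- ramekin: white ramekin, 66 mm across, 37 mm high; origin at the centre of its underside; leave alone
- cutter: round fluted metal cutter, 70 mm across, 33 mm high; origin at its underside; leave alone
- cinnamon_jar: spice jar with black cap, 41 mm across, 105 mm high; origin at its underside; leave alone
There are look-alikes about, which are no part of the job. There is more than one size of the holding_key; the job needs the larger.

How it is judged:
By the outcome, as a careful person would: the job done as asked, in the order asked, and still so for the second after the job is handed in, with the robot touching nothing.
It also fails if it takes over 72 s, if anything falls off the work surface, if the arm or the gripper's body presses on something with over 40 N, if the wrist force passes 120 N, or if a joint passes its speed limit or range.

### The arm

A 6-joint arm with a two-finger parallel gripper is mounted at the origin on a cart in front of the work surface, level with it; the furniture and walls round the work are solid. World frame = base frame: x ahead of the robot, y to its left, z up, the work surface at z = 0. Lengths are in m, angles in rad, forces in N, time in s.
With the tool pointing down it reaches from about 0.375 to 0.9 m from the base axis. Payload 3.1 kg.
Tool frame: the origin (TCP) lies midway between the tips of the shut fingers; the grasp point (between the pads) lies robot.grip_point_offset behind it (robot.grip_point_offset is the distance from the TCP to the grasp point, in m); z points along the fingers, y is the direction in which the jaws open and shut (so a half turn about z gives the same grasp; the last joint's range is limited). The gripper opens to 87 mm and grips with 3 to 60 N. Pads are 19 mm wide; open, the fingers measure 117 mm over their backs; the gripper's body (75 mm by 190 mm) begins 51 mm behind the grasp point.
Start: joints at [-1.476, 0.527, 1.433, -0, 1.181, -0.178], TCP at [0.168, -0.602, 0.223] pointing down, gripper open.
Joint ranges: [-3.08, 3.08], [-0.75, 2.2], [0.22, 2.44], [-1.43, 4.57], [0, 2.65], [-2.85, 2.85]. Speed limits (rad/s): [2.79, 2.79, 3.14, 3.14, 3.14, 3.14].

### API

Orientations are given as a unit quaternion [x, y, z, w].
In Python, from rig import robot, cams, hand_in gives the robot as it stands. The module is installed in compiled form; this text tells all that it offers.
- The arm moves only by the tool send_rows, never from a script. Its argument "steps" is one flat list of numbers, 5 for each row, row after row: the finger opening in m, from 0 to 0.087, then the shift along the tool's x, y, z in m, then the turn about the tool's z in rad. A call has 1 to 8 rows; each row is the pose to reach, as a shift and turn from the pose measured when the call began, along the tool's axes at that moment; what a row does not reach only later rows make up. A row lasts 1/8 s, in which the tool goes at most 62.5 mm and 10.7 degrees, less where a joint would pass 70% of its speed; a pose out of reach is approached as far as the arm can. A call with a gripper value outside its range is refused whole. The fingers move at their own pace and stop on an object; "force" is the grip in N (left out, the last holds). Time passes only in rows, so rows that repeat a pose let the fingers close. It gives the time, the measured TCP pose, the force and the opening at its end, in the units of the state.
- robot.get_obs(): the state, without advancing time (a new reading comes with each control period).
- cams.camera(name): name is "scene" or "top" or "wrist"; returns a dict with "color" (420x560x3 uint8, red, green, blue), "range_z" (420x560 float32, m along the optical axis (not along the pixel's ray), 0 where there is no reading), "intrinsics" (3x3 intrinsics, pixels), "extrinsics" (4x4, takes a point from camera to world coordinates). Camera axes: x right, y down, z forward; pixel columns grow to the right and rows downward; lengths in m; the calibration is good to about 2 mm. A picture is of the moment at which its call begins.
- hand_in(): hands the job in, once; it reports no verdict.
The state is a dict: "time": time; "q": joint angles; "joint_velocities": joint speeds; "joint_torque": joint torques, N m; "position": TCP position; "tool_rot": TCP orientation; "ft_force": force on the tool from outside, world axes, zero at the start; "moment": the same for the moment, N m; "grip_width": finger opening in m.
Only numpy, scipy, OpenCV 4.12 (cv2) and the standard library are available. Lean on these libraries where they do the work, as an engineer would, in place of code of your own. Each camera call takes 0.05 s, during which the arm holds its last target.

## Working session

There is one attempt and no reset: what is moved stays moved. The work goes in short steps, Python scripts to look and compute and a tool call to move; the robot and the scene stay as the last step left them, time stands still between calls to the robot, and variables do not carry over. Pictures are saved under pics/ and viewed, and the job is handed in when it is done.

Besides the shell and the picture viewer there is one more tool, called in YAML: its name, and indented under it one key for each argument. send_rows: Moves the arm, as the interface text tells. Its arguments: {"type":"object","properties":{"steps":{"type":"array","items":{"type":"number"}},"force":{"type":"number"}},"required":["steps"]}

```bash
mkdir -p pics
cat > h.py <<'E'
import numpy as np, cv2
from rig import robot, cams
def snap(n,tag):
    c=cams.camera(n); cv2.imwrite(f'pics/{tag}.png',c['color'][:,:,::-1]); np.savez(f'pics/{tag}.npz',**c); return c
def load(tag): return dict(np.load(f'pics/{tag}.npz'))
def ray(c,u,v,z):
    K,E=c['intrinsics'],c['extrinsics']; d=E[:3,:3]@np.linalg.inv(K)@np.array([u,v,1.]); o=E[:3,3]
    return o+d*(z-o[2])/d[2]
def cloud(c):
    K,E=c['intrinsics'],c['extrinsics']; z=c['range_z']; v,u=np.mgrid[:z.shape[0],:z.shape[1]]
    p=np.stack([(u-K[0,2])/K[0,0]*z,(v-K[1,2])/K[1,1]*z,z],-1); return p@E[:3,:3].T+E[:3,3]
def proj(c,p):
    K,E=c['intrinsics'],c['extrinsics']; q=K@(E[:3,:3].T@(np.array(p)-E[:3,3])); return q[:2]/q[2]
E
python3 - <<'E'
from h import *
print(robot.get_obs(), robot.grip_point_offset)
for n in ['scene','top','wrist']:
    c=snap(n,n+'0'); print(n,c['extrinsics'].round(3).tolist(),c['intrinsics'].round(1).tolist())
E
```

```text
{'time': 0.0, 'q': array([-1.47651828e+00,  5.28460700e-01,  1.43390659e+00, -1.92240748e-05,
        1.18137964e+00, -1.78485064e-01]), 'joint_velocities': array([-0.00092386,  0.00020076,  0.00254231, -0.00076612, -0.00029206,
       -0.00049818]), 'joint_torque': array([ 5.50988661e-04, -4.40033698e+01, -1.76589721e+01,  6.33021654e-02,
        5.80996647e-02, -1.75086948e-04]), 'position': array([ 0.16833293, -0.60114453,  0.22157362]), 'tool_rot': array([ 9.90713369e-01,  1.35962715e-01,  3.64573650e-05, -1.07655881e-03]), 'ft_force': array([ 0.34658631, -0.39164302, -0.4694878 ]), 'moment': array([ 0.03935447, -0.00733924, -0.00382127]), 'grip_width': 0.08710490702331514} 0.0187
scene [[0.842, -0.266, 0.47, 0.099], [-0.54, -0.441, 0.717, -0.944], [0.016, -0.857, -0.514, 0.526], [0.0, 0.0, 0.0, 1.0]] [[454.2, 0.0, 278.2], [0.0, 454.2, 207.2], [0.0, 0.0, 1.0]]
top [[0.01, -0.985, 0.172, 0.303], [-1.0, -0.011, -0.007, -0.327], [0.009, -0.172, -0.985, 1.151], [0.0, 0.0, 0.0, 1.0]] [[500.8, 0.0, 283.7], [0.0, 500.8, 217.0], [0.0, 0.0, 1.0]]
wrist [[0.267, -0.917, -0.295, 0.251], [-0.964, -0.256, -0.079, -0.579], [-0.003, 0.305, -0.952, 0.384], [0.0, 0.0, 0.0, 1.0]] [[334.5, 0.0, 280.9], [0.0, 334.5, 207.1], [0.0, 0.0, 1.0]]
```

View pics/top0.png

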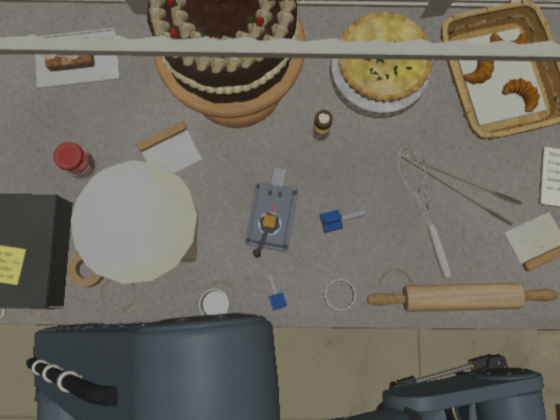

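View pics/scene0.png

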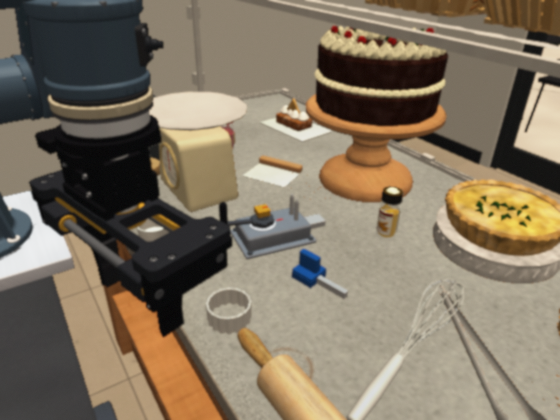

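View pics/wrist0.png

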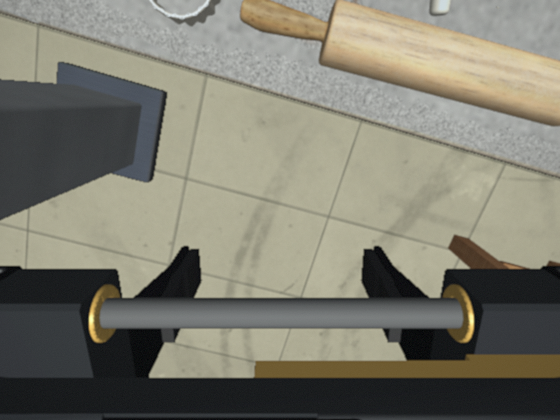

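Run:
```python
from h import *
c=load('top0'); im=c['color'][:,:,::-1].copy(); P=cloud(c)
cv2.imwrite('pics/t_crop.png',cv2.resize(im[150:320,200:390],None,fx=4,fy=3.5*4/3.5,interpolation=cv2.INTER_CUBIC)[:600,:760])
hsv=cv2.cvtColor(im,cv2.COLOR_BGR2HSV)
m=cv2.inRange(hsv,(100,120,40),(125,255,255))
n,l,s,ce=cv2.connectedComponentsWithStats(m)
for i in range(1,n):
    if s[i,4]>30:
        q=P[l==i]; print(s[i],ce[i].round(1),np.nanpercentile(q,[2,50,98],axis=0).round(3).tolist())
for u,v in [(130,220),(80,158),(30,230),(190,245),(260,45),(270,215),(257,253),(322,124),(215,303),(340,294),(230,45),(440,45)]:
    print(u,v,P[v,u].round(3))
c=load('scene0'); P=cloud(c)
for u,v in [(180,115),(200,170),(390,215),(310,268),(224,215)]: print(u,v,P[v,u].round(3))
cv2.imwrite('pics/s_crop.png',cv2.resize(c['color'][170:330,190:390,::-1],None,fx=3.7,fy=3.7,interpolation=cv2.INTER_CUBIC))
```

```text
[321 210  22  22 329] [331.2 220.5] [[0.471, -0.465, 0.016], [0.49, -0.443, 0.022], [0.516, -0.421, 0.055]]
[270 293  16  17 187] [277.5 300.9] [[0.295, -0.338, 0.011], [0.31, -0.324, 0.017], [0.326, -0.308, 0.043]]
130 220 [ 0.462 -0.035  0.187]
80 158 [0.613 0.111 0.093]
30 230 [0.454 0.206 0.089]
190 245 [ 0.412 -0.156  0.203]
260 45 [ 0.711 -0.292  0.41 ]
270 215 [ 0.499 -0.304  0.053]
257 253 [ 0.409 -0.279  0.094]
322 124 [ 0.693 -0.416  0.106]
215 303 [ 0.305 -0.182  0.005]
340 294 [ 0.328 -0.465 -0.003]
230 45 [ 0.709 -0.244  0.411]
440 45 [ 0.714 -0.58   0.411]
180 115 [ 0.435 -0.036  0.188]
200 170 [ 0.436 -0.121  0.091]
390 215 [ 0.695 -0.433  0.06 ]
310 268 [ 0.49  -0.452  0.028]
224 215 [ 0.41  -0.284  0.073]
```

View pics/t_crop.png

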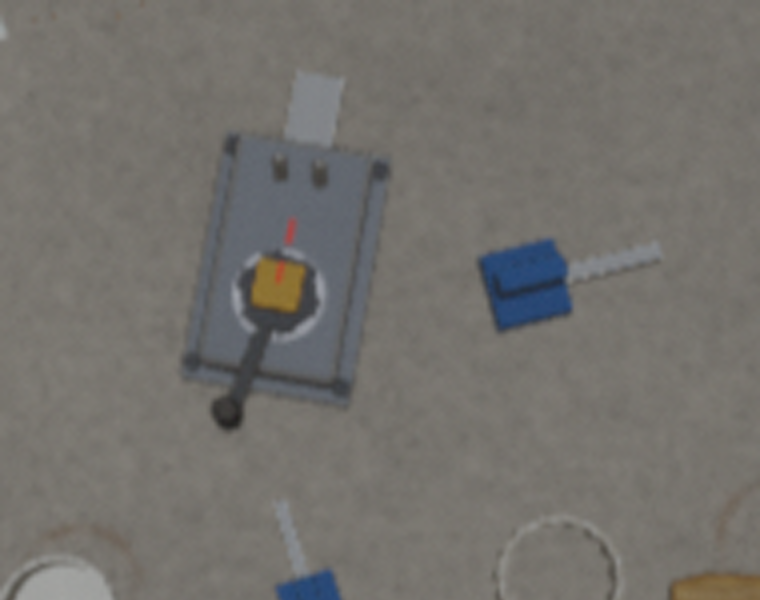

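View pics/s_crop.png

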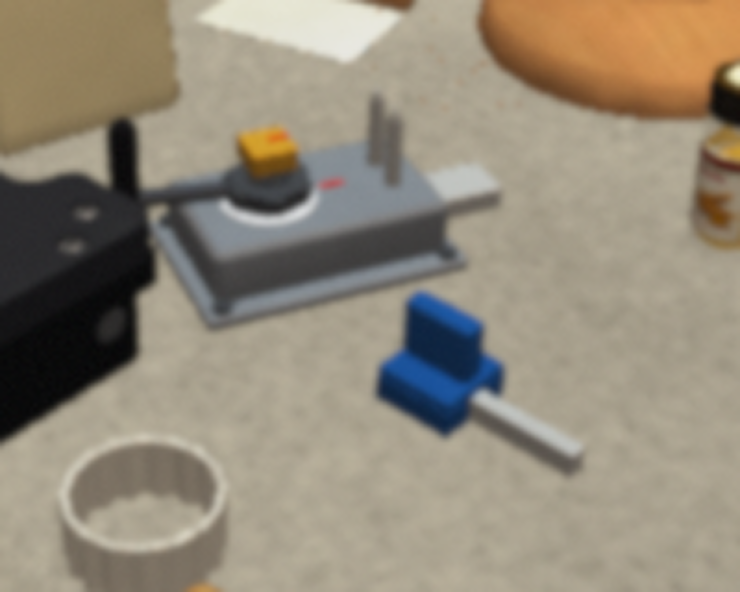

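send_rows:
  steps: [0.06,0.06,-0.02,0,0.07,0.06,0.12,-0.04,0,0.14,0.06,0.18,-0.06,0,0.21,0.06,0.24,-0.08,0,0.28,0.06,0.3,-0.1,0,0.35,0.06,0.34,-0.12,0,0.42,0.06,0.36,-0.13,0,0.44,0.06,0.36,-0.13,0,0.44]

```text
time: 1.15
position: [0.4809, -0.3776, 0.2217]
tool_rot: [0.997, -0.082, -0.0, -0.001]
ft_force: [-0.9, 0.5, 0.3]
grip_width: 0.0599
```

Run:
```python
from h import *
c=snap('wrist','w1'); o=robot.get_obs(); print(o['position'],o['tool_rot'],o['q'].round(2),o['ft_force'])
```

```text
[ 0.48001893 -0.37872022  0.22180243] [ 9.96594937e-01 -8.24469277e-02 -6.25472868e-04 -8.03096507e-04] [-0.85  0.51  1.47  0.    1.17  0.89] [-0.46980837 -0.76798297 -0.00172396]
```

View pics/w1.png

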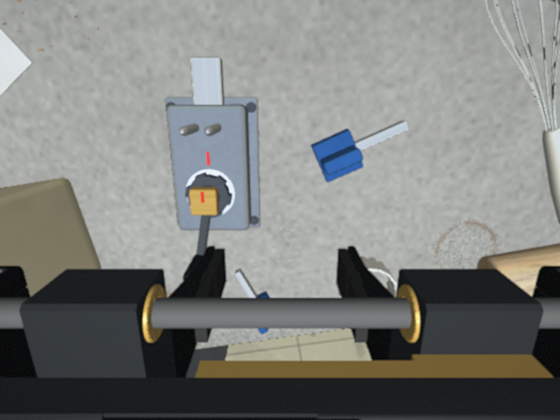

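Run:
```python
from h import *
c=load('w1'); im=c['color'][:,:,::-1].copy(); P=cloud(c)
hsv=cv2.cvtColor(im,cv2.COLOR_BGR2HSV)
m=cv2.inRange(hsv,(100,120,40),(125,255,255))
n,l,s,ce=cv2.connectedComponentsWithStats(m); i=1+np.argmax(s[1:,4]); k=l==i
q=P[k]; print(s[i],np.nanpercentile(q,[1,50,99],axis=0).round(4).tolist())
fin=k&(P[...,2]>.045); f=P[fin]; print('fin',fin.sum(),f.mean(0))
def rect(mask,z):
    v,u=np.nonzero(mask); pts=np.array([ray(c,a,b,z)[:2] for a,b in zip(u,v)],np.float32)*1000
    return cv2.minAreaRect(pts)
print('fin rect',rect(fin,.052))
blk=k&(P[...,2]<.03)&(P[...,2]>.016); print('blk rect',rect(blk,.020))
# tail: points z .008-.02 near key, not blue
t=(~k)&(P[...,2]>.009)&(P[...,2]<.02)&(np.hypot(P[...,0]-.49,P[...,1]+.445)<.12)&(P[...,1]<-.40)
n,l,s,ce=cv2.connectedComponentsWithStats(t.astype(np.uint8)); i=1+np.argmax(s[1:,4]);print('tail',s[i],rect(l==i,.014))
b=cv2.inRange(hsv,(12,120,120),(28,255,255))>0
b&=(P[...,2]>.071)&(P[...,2]<.08)&(P[...,1]<-.2)&(P[...,1]>-.36)
print('head',b.sum(),P[b].mean(0),rect(b,.076))
cv2.imwrite('pics/w1c.png',np.hstack([cv2.resize(im[90:290,150:270],None,fx=3,fy=3,interpolation=cv2.INTER_CUBIC),cv2.resize(im[90:290,295:440],None,fx=3,fy=3,interpolation=cv2.INTER_CUBIC)])[:600,:800])
```

```text
[ 312  130   51   51 1609] [[0.4741, -0.4635, 0.0118], [0.5016, -0.4399, 0.0214], [0.5215, -0.4174, 0.0539]]
fin 576 [ 0.49782656 -0.44033883  0.05644055]
fin rect ((502.5875244140625, -438.771728515625), (31.367170333862305, 42.61316680908203), 4.990965366363525)
blk rect ((496.9059753417969, -441.708740234375), (43.16446304321289, 42.62649917602539), 15.218107223510742)
tail [355 121  53  30 529] ((509.64996337890625, -491.1869812011719), (10.847883224487305, 58.195499420166016), 14.909913063049316)
head 640 [ 0.485149   -0.30162704  0.07636909] ((485.42279052734375, -301.2970886230469), (25.831432342529297, 26.153465270996094), 80.34392547607422)
```

View pics/w1c.png

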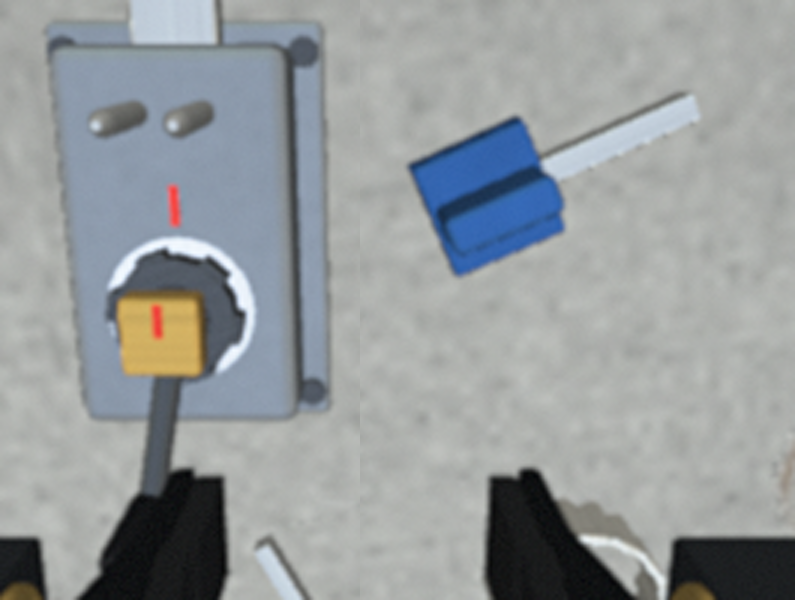

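send_rows:
  steps: [0.05,0.004,0.01,0.02,0.17,0.05,0.008,0.02,0.04,0.34,0.05,0.012,0.03,0.06,0.51,0.05,0.018,0.04,0.08,0.68,0.05,0.023,0.05,0.1,0.85,0.05,0.027,0.059,0.1,1.02,0.05,0.027,0.059,0.1,1.143,0.05,0.027,0.059,0.1,1.143]

```text
time: 2.2
position: [0.4954, -0.4426, 0.1213]
tool_rot: [0.793, -0.609, -0.001, -0.0]
ft_force: [-0.6, -0.1, -0.3]
grip_width: 0.0503
```

```bash
cat >> h.py <<'E'
def rect(c,mask,z):
    v,u=np.nonzero(mask); pts=np.array([ray(c,a,b,z)[:2] for a,b in zip(u,v)],np.float32)*1000
    return cv2.minAreaRect(pts)
def axes(o):
    from scipy.spatial.transform import Rotation as R
    return R.from_quat(o['tool_rot']).as_matrix()
E
python3 - <<'E'
from h import *
c=snap('wrist','w2'); im=c['color'][:,:,::-1].copy(); P=cloud(c); o=robot.get_obs(); A=axes(o)
print(o['position'],np.degrees(np.arctan2(A[1,0],A[0,0])),A[:,2])
hsv=cv2.cvtColor(im,cv2.COLOR_BGR2HSV)
m=cv2.inRange(hsv,(100,120,40),(125,255,255))
n,l,s,ce=cv2.connectedComponentsWithStats(m); i=1+np.argmax(s[1:,4]); k=l==i
blk=k&(P[...,2]<.03)&(P[...,2]>.016); r=rect(c,blk,.020);print('blk',r)
fin=k&(P[...,2]>.048); print('fin',rect(c,fin,.052),P[fin].mean(0))
for w in [[r[0][0]/1000,r[0][1]/1000,0]]: print('tool xy',A.T@(np.array(w)-o['position']))
E
```

```text
[ 0.49558759 -0.4422881   0.12149082] -74.92574208896386 [-0.00158492  0.00186277 -0.99999701]
blk ((496.84210205078125, -443.40667724609375), (42.41327667236328, 42.512474060058594), 14.857674598693848)
fin ((496.71429443359375, -447.5050354003906), (27.24747657775879, 46.6318473815918), 11.042743682861328) [ 0.49746892 -0.44492312  0.05441294]
tool xy [ 0.00167495 -0.00104751  0.12148639]
```

View pics/w2.png

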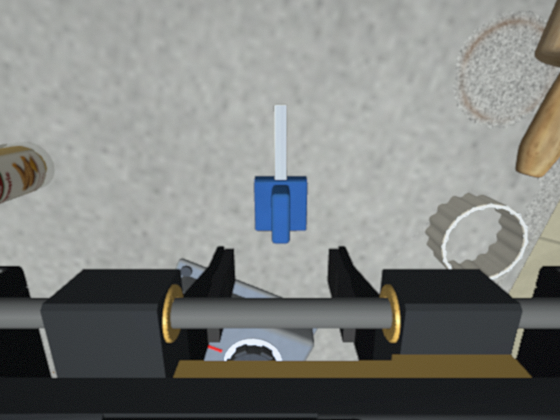

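send_rows:
  steps: [0.05,0.001,-0.001,0.03,0,0.05,0.002,-0.001,0.06,0,0.05,0.002,-0.001,0.085,0,0.05,0.002,-0.001,0.098,0,0.05,0.002,-0.001,0.098,0]

```text
time: 2.88
position: [0.4963, -0.4436, 0.0227]
tool_rot: [0.794, -0.608, -0.002, -0.0]
ft_force: [0.1, -0.4, 0.3]
grip_width: 0.0501
```

send_rows:
  steps: [0.03,0,0,0,0,0.01,0,0,0,0,0.005,0,0,0,0,0.005,0,0,0,0,0.005,0,0,0,0]
  force: 35

```text
time: 3.5
position: [0.4963, -0.4436, 0.023]
tool_rot: [0.794, -0.608, -0.002, -0.0]
ft_force: [-0.6, 0.1, 1.7]
grip_width: 0.0139
```

Run:
```python
from h import *
c=snap('wrist','w3'); o=robot.get_obs(); print(o['position'],o['ft_force'],o['grip_width'])
```

```text
[ 0.49634769 -0.44363815  0.02302731] [-0.76218968  0.30438841  1.68848426] 0.01396578222593432
```

View pics/w3.png

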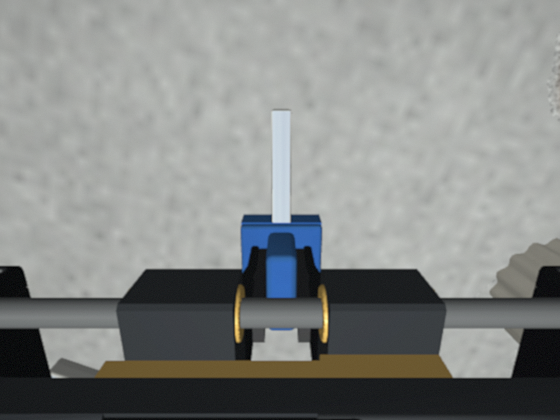

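send_rows:
  steps: [0.005,0,0,-0.03,0,0.005,0,0,-0.07,0,0.005,-0.02,0.004,-0.11,-0.17,0.005,-0.04,0.008,-0.127,-0.34,0.005,-0.06,0.012,-0.127,-0.51,0.005,-0.08,0.017,-0.127,-0.68,0.005,-0.094,0.017,-0.127,-0.85,0.005,-0.094,0.017,-0.127,-1.02]

```text
time: 4.55
position: [0.4547, -0.3557, 0.1498]
tool_rot: [0.99, -0.14, -0.003, -0.002]
ft_force: [-0.2, 0.5, -2.2]
grip_width: 0.0141
```

send_rows:
  steps: [0.005,0,0,0,-0.1,0.005,0,0,0,-0.13,0.005,0,0,0,-0.13]

```text
time: 4.92
position: [0.4546, -0.3555, 0.1495]
tool_rot: [0.997, -0.076, -0.003, -0.003]
ft_force: [0.0, 0.1, -2.2]
grip_width: 0.014
```

Run:
```python
from h import *
c=snap('wrist','w4'); c2=snap('top','t4'); o=robot.get_obs(); A=axes(o);print(o['position'],o['ft_force'],o['grip_width'],np.degrees(np.arctan2(A[1,0],A[0,0])),A[:,2])
```

```text
[ 0.45470397 -0.35568849  0.14963751] [-0.18191409  0.37551217 -2.31374212] 0.01376084990807173 -8.69537426309217 [-0.00471148  0.00562319 -0.99997309]
```

View pics/w4.png

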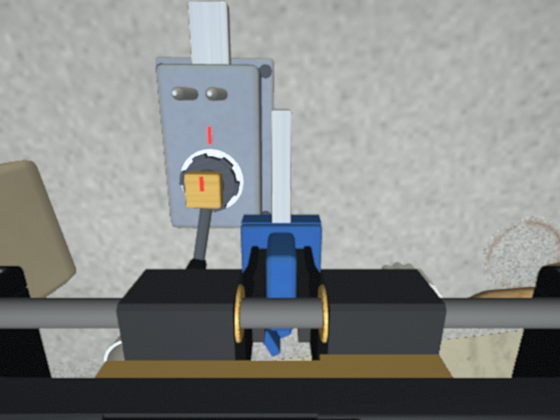

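Run:
```python
from h import *
c=load('w4'); im=c['color'][:,:,::-1].copy(); P=cloud(c); o=robot.get_obs(); A=axes(o); p=o['position']
T=lambda w:(A.T@(np.asarray(w)-p))*1000
hsv=cv2.cvtColor(im,cv2.COLOR_BGR2HSV)
def R2(mask,z,name):
    v,u=np.nonzero(mask); cnt=max(cv2.findContours(mask.astype(np.uint8),0,cv2.CHAIN_APPROX_NONE)[0],key=cv2.contourArea)[:,0]
    pts=np.array([T(ray(c,a,b,z))[:2] for a,b in cnt],np.float32); r=cv2.minAreaRect(pts); print(name,mask.sum(),r); return pts
h=(P[...,2]>.070)&(P[...,2]<.082)&(np.abs(P[...,0]-.485)<.03)&(np.abs(P[...,1]+.30)<.03)
R2(h,.076,'head depth')
b=h&(cv2.inRange(hsv,(12,100,170),(28,255,255))>0)|(h&(cv2.inRange(hsv,(0,150,150),(8,255,255))>0))
R2(b,.076,'head colour')
m=cv2.inRange(hsv,(100,120,40),(125,255,255)); m[:205]=0;m[240:]=0
u0=[];
for v in range(213,236): 
    x=np.nonzero(m[v])[0]; 
    if len(x): print(v,x.min(),x.max(),end=' | ')
print()
fr=[ (v) for v in range(205,225) if m[v].sum()>255*40][:1]; print('front row',fr)
zb=p[2]-.023+.020; zt=p[2]-.023+.014
for u in (243,320): print('block corner',T(ray(c,u,fr[0],zb)))
for v in range(106,114): print(v,im[v,276:290:6].tolist())
for v in (115,150,200): print(v,im[v,266:298].mean(1).astype(int).tolist())
# posts
pm=(P[...,2]>.06)&(P[...,2]<.1)&(P[...,0]>.53)&(P[...,0]<.60)&(P[...,1]<-.26)&(P[...,1]>-.36)
n,l,s,ce=cv2.connectedComponentsWithStats(pm.astype(np.uint8))
for i in range(1,n):
    if s[i,4]>8: print(s[i],ce[i],P[l==i].max(0))
cv2.imwrite('pics/w4c.png',np.hstack([cv2.resize(im[80:225,160:245],None,fx=4,fy=4,interpolation=cv2.INTER_NEAREST),cv2.resize(im[100:245,235:330],None,fx=4,fy=4,interpolation=cv2.INTER_NEAREST)]))
```

```text
head depth 1278 ((21.802431106567383, -58.06167221069336), (26.611364364624023, 26.72517967224121), 0.5703622698783875)
head colour 1129 ((21.787296295166016, -58.323570251464844), (24.972238540649414, 25.30767059326172), 0.05177488178014755)
215 245 270 | 216 244 317 | 217 244 318 | 218 243 318 | 219 243 318 | 220 243 319 | 221 242 319 | 222 242 320 | 223 241 320 | 224 242 320 | 225 242 320 | 226 242 320 | 227 241 320 | 228 241 320 | 229 241 321 | 230 241 321 | 231 241 321 | 232 241 320 | 233 241 320 | 234 241 320 | 235 241 320 | 
front row [216]
block corner [ 27.07351896 -20.52947016   2.95046149]
block corner [27.06916328 19.78892668  2.75508944]
106 [[178, 181, 178], [177, 181, 179], [179, 183, 180]]
107 [[175, 178, 175], [176, 179, 177], [178, 181, 179]]
108 [[159, 163, 162], [162, 166, 164], [169, 171, 170]]
109 [[147, 151, 147], [146, 151, 147], [154, 158, 154]]
110 [[179, 180, 172], [175, 176, 167], [178, 180, 172]]
111 [[223, 217, 203], [217, 212, 200], [219, 213, 201]]
112 [[229, 222, 210], [225, 216, 204], [228, 220, 207]]
113 [[228, 220, 207], [225, 216, 204], [227, 218, 206]]
115 [168, 168, 167, 167, 166, 185, 210, 219, 220, 218, 218, 218, 217, 218, 216, 216, 214, 212, 213, 213, 215, 216, 217, 214, 205, 191, 186, 185, 184, 184, 180, 180]
150 [168, 169, 169, 166, 161, 164, 193, 218, 221, 220, 217, 217, 218, 218, 217, 216, 214, 212, 212, 214, 216, 216, 218, 209, 183, 167, 167, 170, 173, 174, 175, 176]
200 [163, 163, 163, 163, 154, 150, 191, 221, 222, 220, 217, 218, 219, 220, 219, 218, 216, 214, 215, 217, 217, 219, 220, 210, 183, 171, 178, 183, 182, 182, 184, 184]
[171  87  21  14 243] [180.72427984  93.43209877] [ 0.55724995 -0.29648229  0.08761309]
[205  87  18  14 208] [213.40865385  93.64423077] [ 0.55372366 -0.31869351  0.08738599]
```

View pics/w4c.png

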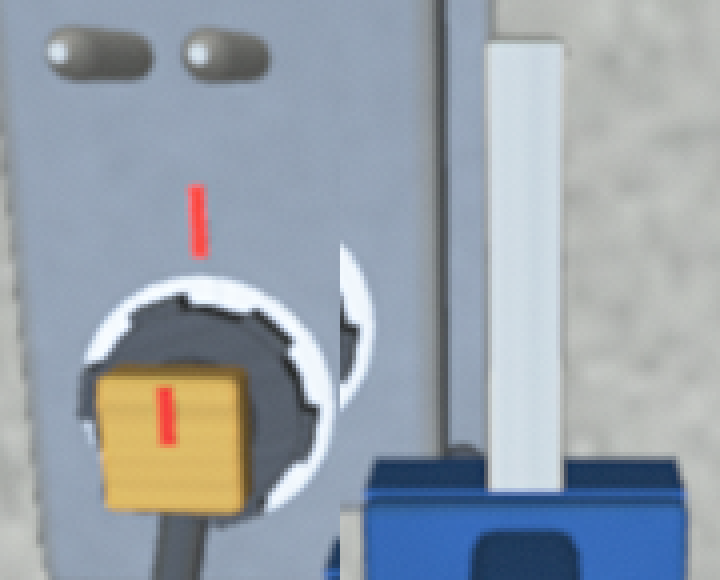

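Run:
```python
from h import *
c=load('w4'); o=robot.get_obs(); A=axes(o); p=o['position']
T=lambda w:((A.T@(np.asarray(w)-p))*1000).round(2)
zu=p[2]-.023
print('block top edge',T(ray(c,240.7,223.2,zu+.02)),T(ray(c,320.8,223.2,zu+.02)))
print('block low edge',T(ray(c,242.5,214.3,zu)),T(ray(c,319,214.3,zu)))
print('tail tip',T(ray(c,271.4,110,zu+.014)),T(ray(c,290.6,110,zu+.014)))
print('tail root',T(ray(c,271.7,200,zu+.014)),T(ray(c,290,200,zu+.014)))
# post tips pixel approx
for u,v in ((175.3,93.3),(210,93.5)): print('post tip',T(ray(c,u,v,.086)))
# head by corner pixels of top face: crop coords
for a,b in ((96,372),(247,372),(248,510),(105,513)): print('head corner',T(ray(c,160+a/4-.5,80+b/4-.5,.076)))
print('red', T(ray(c,160+167/4-.5,80+415/4-.5,.076)),'mark',T(ray(c,160+198/4-.5,80+187/4-.5,.04)),T(ray(c,160+202/4-.5,80+257/4-.5,.04)))
```

```text
block top edge [ 23.04 -21.9    2.98] [23.04 20.35  2.77]
block low edge [ 21.09 -23.23  23.  ] [21.09 21.61 22.78]
tail tip [80.24 -5.23  8.58] [80.22  4.2   8.54]
tail root [34.04 -5.58  8.84] [34.03  4.2   8.79]
post tip [ 89.06 -68.15  63.48]
post tip [ 88.89 -45.94  63.37]
head corner [ 35.38 -70.68  73.79]
head corner [ 35.36 -43.54  73.66]
head corner [  9.3  -44.86  73.81]
head corner [  8.72 -71.49  73.94]
red [ 27.43 -58.52  73.77] mark [ 65.08 -57.7  109.56] [ 51.33 -57.85 109.64]
```

send_rows:
  steps: [0.005,0.008,-0.02,0,0.015,0.005,0.016,-0.04,0,0.015,0.005,0.022,-0.0573,0.01,0.015,0.005,0.022,-0.0573,0.03,0.015,0.005,0.022,-0.0573,0.033,0.015,0.005,0.022,-0.0573,0.033,0.015]

```text
time: 5.78
position: [0.485, -0.3019, 0.1165]
tool_rot: [0.997, -0.083, -0.003, -0.003]
ft_force: [0.3, -1.1, -3.0]
grip_width: 0.0137
```

Run:
```python
from h import *
c=snap('wrist','w5'); c2=snap('scene','s5'); o=robot.get_obs(); A=axes(o);print(o['position'],o['ft_force'],o['moment'],o['grip_width'],np.degrees(np.arctan2(A[1,0],A[0,0])),A[:,2])
im=c['color'][:,:,::-1]
cv2.imwrite('pics/w5c.png',np.hstack([cv2.resize(im[60:260,200:360],None,fx=3,fy=3,interpolation=cv2.INTER_CUBIC),cv2.resize(c2['color'][150:270,190:290,::-1],None,fx=3,fy=5,interpolation=cv2.INTER_CUBIC)]))
```

```text
[ 0.48531782 -0.30259787  0.11721544] [ 0.68721013  0.10127998 -1.50722771] [ 0.00647609  0.01487251 -0.02996777] 0.01344146630201934 -9.56633246777369 [-0.00393325  0.00483884 -0.99998056]
```

View pics/w5c.png

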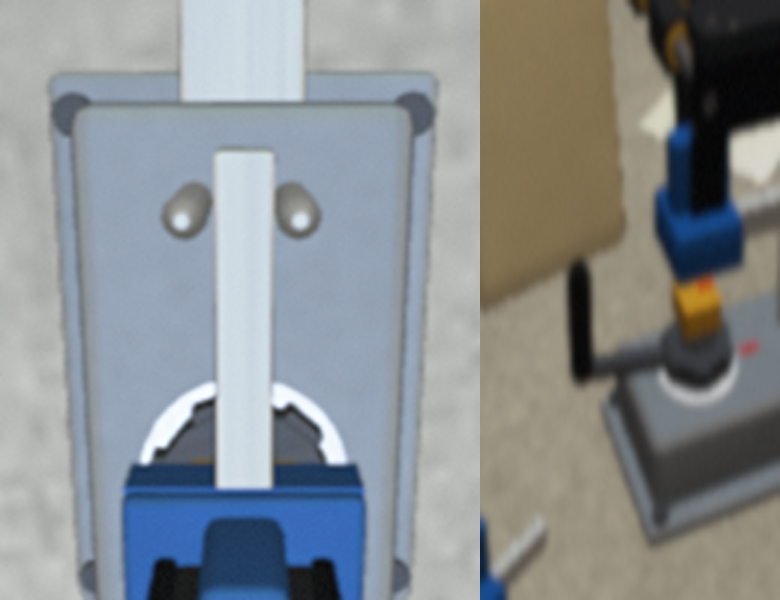

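send_rows:
  steps: [0.005,0,-0.0002,0.004,-0.003,0.005,0,-0.0002,0.008,-0.003,0.005,0,-0.0002,0.012,-0.003,0.005,0,-0.0002,0.015,-0.003,0.005,0,-0.0002,0.017,-0.003,0.005,0,-0.0002,0.019,-0.003,0.005,0,-0.0002,0.021,-0.003,0.005,0,-0.0002,0.022,-0.003]

```text
time: 6.88
position: [0.4852, -0.3022, 0.0951]
tool_rot: [0.997, -0.082, -0.002, -0.002]
ft_force: [0.0, 0.2, -2.1]
grip_width: 0.0141
```

Run:
```python
from h import *
o=robot.get_obs();print(o['position'],o['ft_force'],o['moment'],o['grip_width'])
```

```text
[ 0.48517746 -0.30219564  0.09508773] [ 0.00339163  0.18902853 -2.06726053] [-0.00443358  0.12239106 -0.04250254] 0.014146677279671529
```

send_rows:
  steps: [0.005,0,0,0.002,0,0.005,0,0,0.004,0,0.005,0,0,0.006,0,0.005,0,0,0.008,0,0.005,0,0,0.009,0,0.005,0,0,0.01,0,0.005,0,0,0.0102,0]

```text
time: 7.75
position: [0.4852, -0.3022, 0.085]
tool_rot: [0.997, -0.082, -0.002, -0.002]
ft_force: [0.2, 0.0, -0.7]
grip_width: 0.0142
```

Run:
```python
from h import *
o=robot.get_obs();print(o['position'],o['ft_force'],o['moment'],o['grip_width'])
c2=snap('scene','s6');c=snap('wrist','w6')
im=c['color'][:,:,::-1]
cv2.imwrite('pics/w6c.png',np.hstack([cv2.resize(im[60:260,200:360],None,fx=3,fy=3,interpolation=cv2.INTER_CUBIC),cv2.resize(c2['color'][150:270,210:310,::-1],None,fx=3,fy=5,interpolation=cv2.INTER_CUBIC)]))
```

```text
[ 0.48517675 -0.30218759  0.08500184] [ 0.17263054  0.01109107 -0.72929577] [ 0.04681254  0.15536046 -0.01012285] 0.0141543372418041
```

View pics/w6c.png

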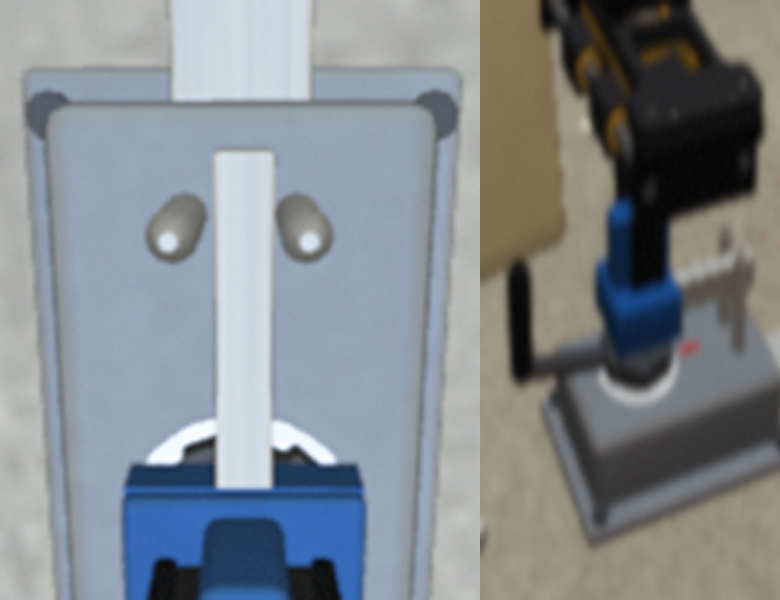

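send_rows:
  steps: [0.005,0,0,0.0005,0,0.005,0,0,0.001,0,0.005,0,0,0.001,0]

```text
time: 8.22
position: [0.4852, -0.3022, 0.0849]
tool_rot: [0.997, -0.082, -0.002, -0.002]
ft_force: [-0.9, 1.5, 4.7]
grip_width: 0.0138
```

send_rows:
  steps: [0.02,0,0,0,0,0.04,0,0,0,0,0.05,0,0,0,0,0.05,0,0,-0.02,0,0.05,0,0,-0.05,0,0.05,0,0,-0.09,0,0.05,-0.03,0,-0.12,0,0.05,-0.05,0,-0.13,0]

```text
time: 9.22
position: [0.4361, -0.2949, 0.2166]
tool_rot: [0.997, -0.082, -0.001, -0.001]
ft_force: [-0.3, -0.1, -1.2]
grip_width: 0.05
```

Run:
```python
from h import *
o=robot.get_obs();print(o['position'],o['ft_force'],o['moment'],o['grip_width'])
c2=snap('scene','s7');c=snap('wrist','w7');snap('top','t7')
cv2.imwrite('pics/s7c.png',cv2.resize(c2['color'][130:290,180:380,::-1],None,fx=3.5,fy=3.5,interpolation=cv2.INTER_CUBIC))
```

```text
[ 0.43607955 -0.29492344  0.21664168] [-0.29687615 -0.10422883 -1.16587589] [ 0.07785946  0.03466621 -0.04155675] 0.0500123138095117
```

View pics/s7c.png

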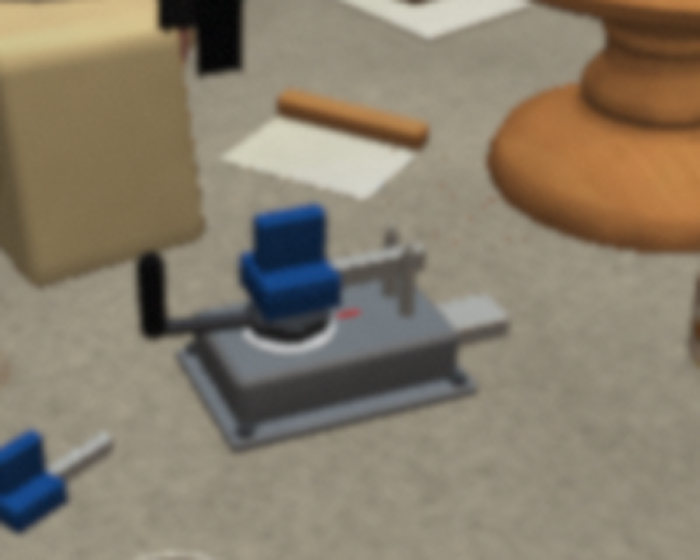

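View pics/w7.png

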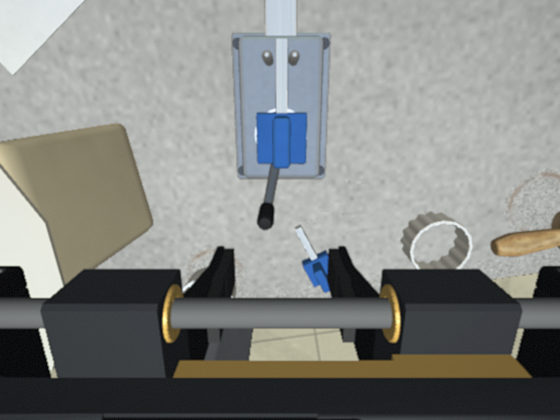

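View pics/t7.png

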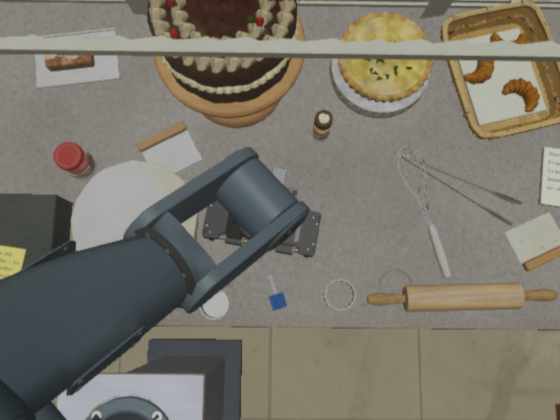

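Run:
```python
from h import *
o=robot.get_obs();A=axes(o);p=o['position']
c=load('w7');im=c['color'];P=cloud(c)
pm=(P[...,2]>.085)&(P[...,2]<.10)&(P[...,0]<.44)&(P[...,0]>.38)&(P[...,1]>-.32)&(P[...,1]<-.24)
n,l,s,ce=cv2.connectedComponentsWithStats(pm.astype(np.uint8))
for i in range(1,n):
    if s[i,4]>8: print(s[i],ce[i],P[l==i].mean(0).round(4), ray(c,*ce[i],.094))
H=np.array([.4852,-.3022]);
for nm in('w7','top0','scene0'):
    c=load(nm);P=cloud(c)
    ob=(P[...,2]>.10)&(P[...,2]<.30)&(P[...,0]>.33)&(P[...,0]<.65)&(P[...,1]>-.24)&(P[...,1]<.05)
    q=P[ob]; 
    for lo,hi in((.1,.14),(.14,.175),(.175,.22)):
        r=q[(q[:,2]>lo)&(q[:,2]<hi)]
        if len(r)<20: continue
        print(nm,lo,len(r))
        for x in np.arange(.36,.62,.03):
            t=r[abs(r[:,0]-x)<.015]; 
            if len(t)>5: print('   x',x.round(2),np.percentile(t[:,1],3).round(3))
```

```text
[256 213  17  18 238] [264.45798319 221.18067227] [ 0.4157 -0.2745  0.0936] [ 0.41583116 -0.27450871  0.094     ]
w7 0.1 6228
   x 0.39 -0.117
   x 0.42 -0.118
   x 0.45 -0.118
   x 0.48 -0.118
   x 0.51 -0.118
w7 0.14 389
   x 0.48 -0.11
   x 0.51 -0.109
w7 0.175 5040
   x 0.39 -0.134
   x 0.42 -0.157
   x 0.45 -0.162
   x 0.48 -0.164
   x 0.51 -0.157
top0 0.175 11358
   x 0.36 -0.117
   x 0.39 -0.137
   x 0.42 -0.153
   x 0.45 -0.158
   x 0.48 -0.157
   x 0.51 -0.147
   x 0.54 -0.13
   x 0.57 -0.099
scene0 0.1 1331
   x 0.39 -0.116
   x 0.42 -0.12
   x 0.45 -0.12
   x 0.48 -0.12
   x 0.51 -0.12
scene0 0.14 1040
   x 0.39 -0.108
   x 0.42 -0.109
   x 0.45 -0.109
   x 0.48 -0.109
   x 0.51 -0.109
scene0 0.175 2750
   x 0.36 -0.131
   x 0.39 -0.144
   x 0.42 -0.158
   x 0.45 -0.161
   x 0.48 -0.159
   x 0.51 -0.15
   x 0.54 -0.131
   x 0.57 -0.098
```

Run:
```python
from h import *
c=load('t7');P=cloud(c)
for u,v in ((260,200),(225,190),(225,280),(170,240),(190,260),(100,290),(60,340),(245,185),(300,205)): print(u,v,P[v,u].round(3))
c=load('s7');P=cloud(c)
cv2.imwrite('pics/s7s.png',c['color'][:,:,::-1])
```

```text
260 200 [ 0.427 -0.302  0.559]
225 190 [ 0.441 -0.259  0.55 ]
225 280 [ 0.329 -0.266  0.59 ]
170 240 [ 0.368 -0.212  0.63 ]
190 260 [ 0.348 -0.233  0.624]
100 290 [ 0.314 -0.174  0.718]
60 340 [ 0.275 -0.162  0.761]
245 185 [ 0.445 -0.284  0.559]
300 205 [ 0.424 -0.351  0.546]
```

View pics/s7s.png

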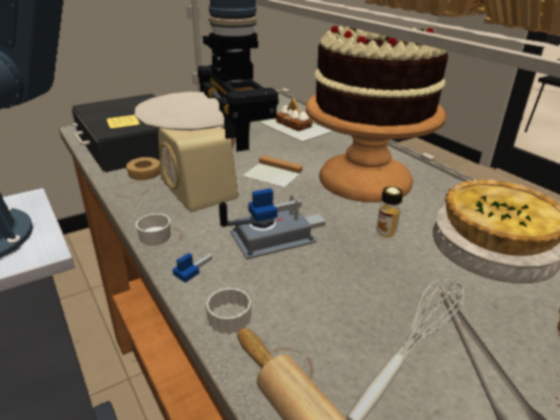

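send_rows:
  steps: [0.03,-0.008,-0.005,0,0.17,0.03,-0.016,-0.01,0,0.34,0.03,-0.0233,-0.0168,0.02,0.51,0.03,-0.0233,-0.0168,0.05,0.621,0.03,-0.0233,-0.0168,0.08,0.621,0.03,-0.0233,-0.0168,0.09,0.621,0.03,-0.0233,-0.0168,0.09,0.621]

```text
time: 10.25
position: [0.415, -0.2732, 0.1239]
tool_rot: [0.924, -0.383, -0.004, -0.002]
ft_force: [-0.1, -0.1, 0.9]
grip_width: 0.0302
```

Run:
```python
from h import *
o=robot.get_obs();A=axes(o);print(o['position'],o['ft_force'],o['q'],o['grip_width'],np.degrees(np.arctan2(A[1,0],A[0,0])))
c=snap('wrist','w8');c2=snap('scene','s8')
cv2.imwrite('pics/s8c.png',cv2.resize(c2['color'][80:290,140:340,::-1],None,fx=2.8,fy=2.8,interpolation=cv2.INTER_CUBIC))
```

```text
[ 0.4149869  -0.27322427  0.12393304] [-0.1060623  -0.06572438  0.87507973] [-8.08083036e-01  5.13992464e-01  1.83806762e+00  1.16088797e-03
  7.98125886e-01  1.54791589e+00] 0.030172306721252568 -45.035178770493324
```

View pics/s8c.png

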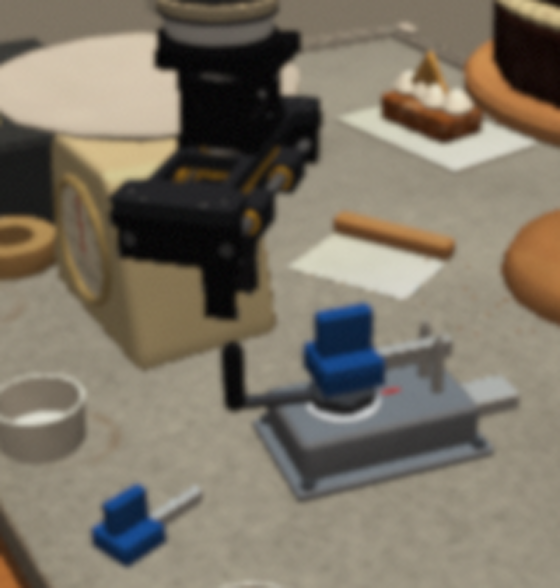

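View pics/w8.png

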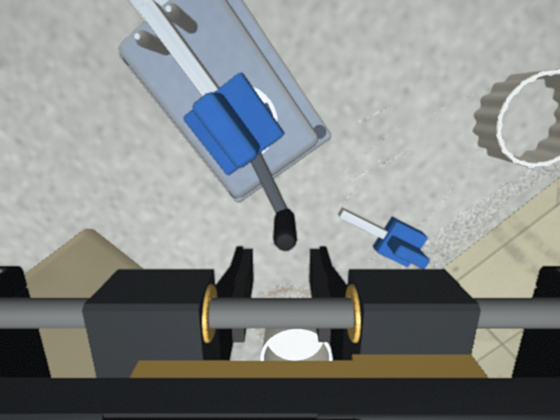

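send_rows:
  steps: [0.03,0,0,0.015,0,0.03,0,0,0.03,0,0.03,0,0,0.045,0,0.03,0,0,0.056,0,0.03,0,0,0.058,0]

```text
time: 10.98
position: [0.4149, -0.2732, 0.0663]
tool_rot: [0.924, -0.383, -0.003, -0.002]
ft_force: [-0.5, -0.0, 0.6]
grip_width: 0.0299
```

```bash
cat > plan.py <<'E'
from h import *
import sys
o=robot.get_obs();A=axes(o);p=o['position'];a0=np.degrees(np.arctan2(A[1,0],A[0,0]))
print('t',o['time'],p.round(4),'f',o['ft_force'].round(1),'w',o['grip_width'],'ang',a0.round(1),'q',o['q'].round(2))
H=np.array([.4852,-.3022]); w=float(sys.argv[1])
# current theta of peg assuming contact with trailing pad
f0=np.radians(a0+90); pg=p[:2]-(w/2-.008)*np.array([np.cos(f0),np.sin(f0)])-H
print('implied peg ang',np.degrees(np.arctan2(pg[1],pg[0])).round(1),'r',np.hypot(*pg).round(4))
for th in map(float,sys.argv[2:]):
    t=np.radians(th); peg=H+.075*np.array([np.cos(t),np.sin(t)])
    phi=np.interp(th,[80,100,120,140,158],[5,5,12,27,45]); f=np.radians(phi)
    tcp=peg+(w/2-.008)*np.array([np.cos(f),np.sin(f)])
    d=np.r_[tcp-p[:2],0]; tl=A.T@d
    print(th,'phi',phi.round(1),'shift',tl[:2].round(4),'turn',np.radians(a0-(phi-90)).round(3))
E
python3 plan.py 0.022 158 154 150 146 142 138 134 130
```

```text
t 10.975 [ 0.4149 -0.2732  0.0663] f [-0.5 -0.   0.6] w 0.029914660743294054 ang -45.0 q [-0.81  0.62  1.88  0.    0.65  1.55]
implied peg ang 159.6 r 0.0772
158.0 phi 45.0 shift [ 0.0011 -0.0029] turn -0.001
154.0 phi 41.0 shift [-0.0005 -0.0078] turn 0.069
150.0 phi 37.0 shift [-0.0019 -0.0127] turn 0.139
146.0 phi 33.0 shift [-0.0028 -0.0178] turn 0.209
142.0 phi 29.0 shift [-0.0035 -0.0229] turn 0.279
138.0 phi 25.5 shift [-0.0037 -0.0281] turn 0.34
134.0 phi 22.5 shift [-0.0037 -0.0333] turn 0.392
130.0 phi 19.5 shift [-0.0033 -0.0384] turn 0.444
```

send_rows:
  steps: [0.022,0.001,-0.003,0,0,0.022,0,-0.006,0,0.04,0.022,-0.0005,-0.0078,0,0.07,0.022,-0.0012,-0.01,0,0.1,0.022,-0.0019,-0.0127,0,0.14,0.022,-0.0023,-0.015,0,0.17,0.022,-0.0028,-0.0178,0,0.21]

```text
time: 11.85
position: [0.4253, -0.2583, 0.0663]
tool_rot: [0.878, -0.478, -0.004, -0.002]
ft_force: [-3.2, -0.6, 0.5]
grip_width: 0.0221
```

```bash
cat >> plan.py <<'E'
t=np.arctan2(pg[1],pg[0]); print('push force',(-o['ft_force'][:2]@np.array([np.sin(t),-np.cos(t)])).round(2),'radial',(o['ft_force'][:2]@np.array([np.cos(t),np.sin(t)])).round(2),'moment',o['moment'].round(2))
E
python3 plan.py 0.022 144 142 140 138 136 134 132 130
```

```text
t 11.85 [ 0.4253 -0.2583  0.0663] f [-3.2 -0.6  0.5] w 0.022054849836707732 ang -57.2 q [-0.77  0.62  1.87  0.    0.66  1.8 ]
implied peg ang 145.9 r 0.0755
144.0 phi 31.0 shift [-0.0004 -0.0025] turn 0.032
142.0 phi 29.0 shift [-0.0012 -0.0049] turn 0.067
140.0 phi 27.0 shift [-0.0019 -0.0074] turn 0.102
138.0 phi 25.5 shift [-0.0026 -0.0099] turn 0.128
136.0 phi 24.0 shift [-0.0031 -0.0124] turn 0.154
134.0 phi 22.5 shift [-0.0036 -0.015 ] turn 0.18
132.0 phi 21.0 shift [-0.004  -0.0175] turn 0.206
130.0 phi 19.5 shift [-0.0043 -0.0201] turn 0.233
push force 2.26 radial 2.32 moment [ 0.02  0.57 -0.  ]
```

send_rows:
  steps: [0.022,-0.0006,-0.0033,0,0.045,0.022,-0.0015,-0.0062,0,0.085,0.022,-0.0026,-0.0099,0,0.128,0.022,-0.0026,-0.0099,0,0.128]

```text
time: 12.35
position: [0.432, -0.2501, 0.0663]
tool_rot: [0.846, -0.533, -0.004, -0.002]
ft_force: [-2.5, 1.2, -0.4]
grip_width: 0.0219
```

```bash
python3 plan.py 0.022 138 136 134 132 130 128
```

```text
t 12.35 [ 0.432  -0.2501  0.0663] f [-2.5  1.2 -0.4] w 0.021857024369371838 ang -64.5 q [-0.75  0.62  1.87  0.    0.66  1.94]
implied peg ang 137.7 r 0.0756
138.0 phi 25.5 shift [0.0007 0.0001] turn 0.0
136.0 phi 24.0 shift [-0.0002 -0.0023] turn 0.026
134.0 phi 22.5 shift [-0.001  -0.0048] turn 0.053
132.0 phi 21.0 shift [-0.0017 -0.0073] turn 0.079
130.0 phi 19.5 shift [-0.0023 -0.0098] turn 0.105
128.0 phi 18.0 shift [-0.0028 -0.0123] turn 0.131
push force 0.85 radial 2.66 moment [ 0.17  0.35 -0.06]
```

send_rows:
  steps: [0.022,-0.0007,-0.0038,0,0.04,0.022,-0.0017,-0.0073,0,0.08,0.022,-0.0026,-0.011,0,0.118]

```text
time: 12.72
position: [0.44, -0.2427, 0.0663]
tool_rot: [0.813, -0.583, -0.005, -0.001]
ft_force: [-3.9, -1.4, 0.9]
grip_width: 0.0222
```

```bash
python3 plan.py 0.022 130 128 126 124 122 120
```

```text
t 12.725 [ 0.44   -0.2427  0.0663] f [-3.9 -1.4  0.9] w 0.02215523808766312 ang -71.3 q [-0.73  0.62  1.86  0.    0.67  2.09]
implied peg ang 129.4 r 0.0758
130.0 phi 19.5 shift [0.001  0.0005] turn -0.013
128.0 phi 18.0 shift [ 0.0001 -0.0019] turn 0.013
126.0 phi 16.5 shift [-0.0006 -0.0044] turn 0.039
124.0 phi 15.0 shift [-0.0013 -0.0069] turn 0.065
122.0 phi 13.5 shift [-0.0018 -0.0095] turn 0.091
120.0 phi 12.0 shift [-0.0023 -0.012 ] turn 0.118
push force 3.9 radial 1.42 moment [-0.12  0.7   0.02]
```

send_rows:
  steps: [0.022,-0.0003,-0.0025,0,0.02,0.022,-0.0006,-0.0044,0,0.039]

```text
time: 12.98
position: [0.4425, -0.2407, 0.0661]
tool_rot: [0.802, -0.598, -0.007, -0.0]
ft_force: [-7.4, -2.4, 0.4]
grip_width: 0.0219
```

```bash
python3 plan.py 0.022 126 125 124 123 122 121 120
```

```text
t 12.975 [ 0.4425 -0.2407  0.0661] f [-7.4 -2.4  0.4] w 0.021854284210445392 ang -73.4 q [-0.72  0.63  1.85 -0.    0.68  2.13]
implied peg ang 126.9 r 0.0759
126.0 phi 16.5 shift [ 0.0004 -0.0014] turn 0.001
125.0 phi 15.8 shift [ 0.     -0.0026] turn 0.014
124.0 phi 15.0 shift [-0.0003 -0.0039] turn 0.027
123.0 phi 14.2 shift [-0.0007 -0.0051] turn 0.041
122.0 phi 13.5 shift [-0.001  -0.0064] turn 0.054
121.0 phi 12.8 shift [-0.0013 -0.0076] turn 0.067
120.0 phi 12.0 shift [-0.0016 -0.0089] turn 0.08
push force 7.4 radial 2.55 moment [-0.53  1.36 -0.01]
```

send_rows:
  steps: [0.022,0,-0.0001,0,0]

```text
time: 13.1
position: [0.4419, -0.241, 0.0661]
tool_rot: [0.802, -0.597, -0.007, 0.001]
ft_force: [-4.8, -2.3, 0.3]
grip_width: 0.0219
```

send_rows:
  steps: [0.022,0.0002,-0.0013,0,0.007,0.022,0,-0.0026,0,0.014]

```text
time: 13.35
position: [0.4428, -0.2404, 0.0659]
tool_rot: [0.798, -0.602, -0.009, 0.001]
ft_force: [-7.3, -4.1, 1.0]
grip_width: 0.0221
```

```bash
python3 plan.py 0.022 126 125 124 123 122 121 120
python3 - <<'E'
from h import *
c2=snap('scene','s9');c=snap('wrist','w9')
im=c['color'][:,:,::-1]
cv2.imwrite('pics/w9c.png',np.hstack([cv2.resize(im[20:300,120:400],None,fx=1.4,fy=1.4),cv2.resize(c2['color'][150:290,190:330,::-1],None,fx=2.8,fy=2.8,interpolation=cv2.INTER_CUBIC)]))
E
```

```text
t 13.35 [ 0.4428 -0.2404  0.0659] f [-7.3 -4.1  1. ] w 0.022140382049226196 ang -74.1 q [-0.72  0.63  1.85 -0.01  0.68  2.15]
implied peg ang 126.6 r 0.0759
126.0 phi 16.5 shift [ 0.0006 -0.0011] turn -0.01
125.0 phi 15.8 shift [ 0.0002 -0.0023] turn 0.003
124.0 phi 15.0 shift [-0.0002 -0.0036] turn 0.016
123.0 phi 14.2 shift [-0.0006 -0.0048] turn 0.029
122.0 phi 13.5 shift [-0.0009 -0.0061] turn 0.043
121.0 phi 12.8 shift [-0.0012 -0.0073] turn 0.056
120.0 phi 12.0 shift [-0.0015 -0.0086] turn 0.069
push force 8.26 radial 1.09 moment [-0.48  1.37  0.03]
```

View pics/w9c.png

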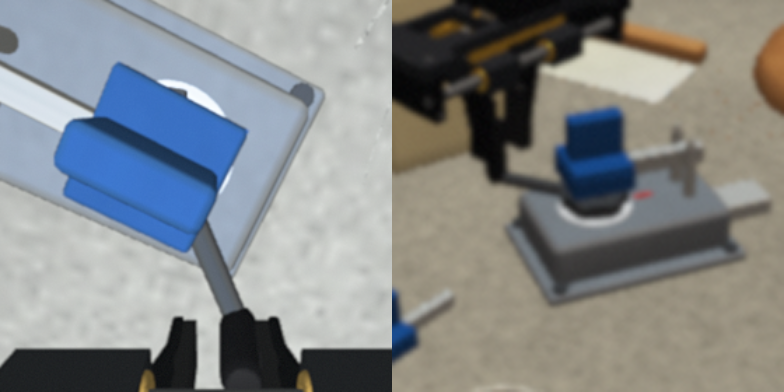

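send_rows:
  steps: [0.022,0.0002,-0.0023,0,0.003,0.022,-0.0002,-0.0036,0,0.016,0.022,-0.0006,-0.0048,0,0.029]

```text
time: 13.82
position: [0.4453, -0.2386, 0.0658]
tool_rot: [0.79, -0.613, -0.01, 0.003]
ft_force: [-7.9, -3.9, 2.3]
grip_width: 0.0224
```

```bash
python3 plan.py 0.022 123 122 121 120 119 118 117 116 115
```

```text
t 13.825 [ 0.4453 -0.2386  0.0658] f [-7.9 -3.9  2.3] w 0.022379336329695295 ang -75.6 q [-0.71  0.63  1.84 -0.01  0.69  2.19]
implied peg ang 124.3 r 0.0761
123.0 phi 14.2 shift [ 0.0005 -0.0019] turn 0.002
122.0 phi 13.5 shift [ 0.0001 -0.0032] turn 0.015
121.0 phi 12.8 shift [-0.0002 -0.0044] turn 0.028
120.0 phi 12.0 shift [-0.0005 -0.0057] turn 0.041
119.0 phi 11.6 shift [-0.0009 -0.0069] turn 0.047
118.0 phi 11.3 shift [-0.0012 -0.0082] turn 0.053
117.0 phi 11.0 shift [-0.0014 -0.0095] turn 0.06
116.0 phi 10.6 shift [-0.0017 -0.0108] turn 0.066
115.0 phi 10.2 shift [-0.0019 -0.012 ] turn 0.072
push force 8.74 radial 1.28 moment [-0.47  1.35  0.05]
```

send_rows:
  steps: [0.022,0.0001,-0.0032,0,0.015,0.022,-0.0002,-0.0044,0,0.028,0.022,-0.0005,-0.0057,0,0.041,0.022,-0.0009,-0.0069,0,0.047]

```text
time: 14.32
position: [0.4495, -0.2357, 0.0656]
tool_rot: [0.776, -0.631, -0.013, 0.004]
ft_force: [-8.0, -3.1, 2.5]
grip_width: 0.0222
```

```bash
python3 plan.py 0.022 118 117 116 115 114
```

```text
t 14.325 [ 0.4495 -0.2357  0.0656] f [-8.  -3.1  2.5] w 0.02223903946596387 ang -78.2 q [-0.7   0.63  1.83 -0.01  0.7   2.25]
implied peg ang 120.4 r 0.0764
118.0 phi 11.3 shift [ 0.0004 -0.0034] turn 0.008
117.0 phi 11.0 shift [ 0.0001 -0.0047] turn 0.014
116.0 phi 10.6 shift [-0.0002 -0.006 ] turn 0.02
115.0 phi 10.2 shift [-0.0005 -0.0072] turn 0.026
114.0 phi 9.9 shift [-0.0008 -0.0085] turn 0.032
push force 8.48 radial 1.33 moment [-0.38  1.39  0.05]
```

send_rows:
  steps: [0.022,0.0002,-0.0022,0,0.005,0.022,0.0002,-0.0034,0,0.008,0.022,0.0001,-0.0047,0,0.014,0.022,-0.0002,-0.0058,0,0.02]

```text
time: 14.82
position: [0.4525, -0.2336, 0.0653]
tool_rot: [0.77, -0.638, -0.015, 0.005]
ft_force: [-9.0, -2.6, 2.8]
grip_width: 0.022
```

```bash
python3 plan.py 0.022 118 117 116 115 114
python3 - <<'E'
from h import *
c2=snap('scene','s10');c=snap('wrist','w10')
im=c['color'][:,:,::-1]
cv2.imwrite('pics/w10c.png',np.hstack([cv2.resize(im[20:300,120:400],None,fx=1.4,fy=1.4),cv2.resize(c2['color'][150:290,190:330,::-1],None,fx=2.8,fy=2.8,interpolation=cv2.INTER_CUBIC)]))
E
```

```text
t 14.825 [ 0.4525 -0.2336  0.0653] f [-9.  -2.6  2.8] w 0.021952458962586494 ang -79.3 q [-0.69  0.64  1.83 -0.01  0.71  2.28]
implied peg ang 117.7 r 0.0768
118.0 phi 11.3 shift [ 0.0018 -0.0001] turn -0.011
117.0 phi 11.0 shift [ 0.0015 -0.0013] turn -0.005
116.0 phi 10.6 shift [ 0.0011 -0.0026] turn 0.002
115.0 phi 10.2 shift [ 0.0008 -0.0039] turn 0.008
114.0 phi 9.9 shift [ 0.0005 -0.0051] turn 0.014
push force 9.19 radial 1.87 moment [-0.28  1.43  0.1 ]
```

View pics/w10c.png

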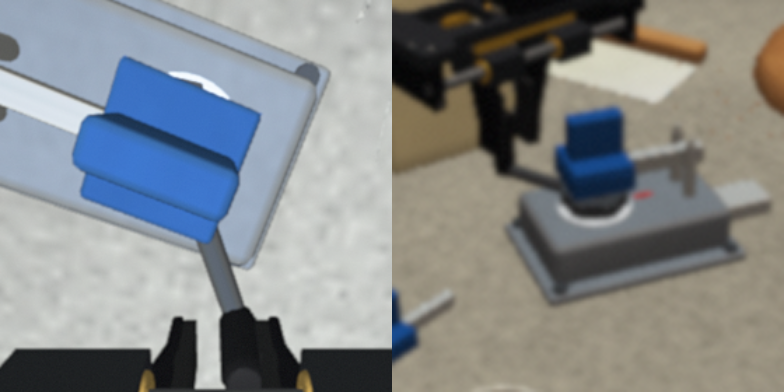

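Run:
```python
from h import *
H=np.array([.4852,-.3022])
for n in('w7','w8','w9','w10'):
    P=cloud(load(n)); d=P[...,:2]-H; r=np.hypot(d[...,0],d[...,1]); a=np.degrees(np.arctan2(d[...,1],d[...,0]))
    m=(P[...,2]>.045)&(P[...,2]<.056)&(r>.045)&(r<.064)&(a>90)&(a<175)
    print(n,m.sum(),a[m].mean().round(2),a[m].std().round(2))
```

```text
w7 177 157.8 3.07
w8 347 158.57 3.02
w9 561 127.79 2.99
w10 571 118.9 3.02
```

send_rows:
  steps: [0.022,0,0.0025,0,0,0.03,0,0.003,0,0,0.03,0,0.003,0,0,0.03,0,0.003,-0.02,0,0.03,0,0.003,-0.06,0,0.03,0,0.003,-0.1,0,0.03,0,0.003,-0.14,0,0.03,0,0.003,-0.15,0]

```text
time: 15.92
position: [0.4561, -0.2369, 0.2181]
tool_rot: [0.77, -0.638, -0.012, 0.005]
ft_force: [0.3, -0.6, -0.7]
grip_width: 0.0299
```

Run:
```python
from h import *
o=robot.get_obs();A=axes(o);p=o['position'];a0=np.arctan2(A[1,0],A[0,0]);print(p,o['ft_force'],o['grip_width'],np.degrees(a0))
# target: tool back from head by 60 mm along key x
g=np.array([.4852,-.3022])-.06*np.array([np.cos(np.radians(-9.5)),np.sin(np.radians(-9.5))])
print((A.T@np.r_[g-p[:2],0]).round(4),a0-np.radians(-9.5))
```

```text
[ 0.4560586  -0.23691105  0.21807862] [ 0.2541751  -0.55956426 -0.70349906] 0.02991112327475927 -79.28107349308446
[0.0488 0.0398 0.0003] -1.2179094880304646
```

send_rows:
  steps: [0.05,0.007,0.006,0,-0.17,0.05,0.014,0.012,0,-0.34,0.05,0.021,0.018,0,-0.51,0.05,0.028,0.024,0,-0.68,0.05,0.035,0.03,0,-0.85,0.05,0.042,0.035,0,-1.02,0.05,0.0488,0.0398,0,-1.19,0.05,0.0488,0.0398,0,-1.218]

```text
time: 16.92
position: [0.4257, -0.2921, 0.2173]
tool_rot: [0.996, -0.083, -0.013, -0.004]
ft_force: [1.1, 0.0, 0.1]
grip_width: 0.0501
```

Run:
```python
from h import *
c=snap('wrist','w11'); snap('scene','s11'); im=c['color'][:,:,::-1].copy(); P=cloud(c); o=robot.get_obs(); A=axes(o);p=o['position']
a0=np.degrees(np.arctan2(A[1,0],A[0,0]));print(p,a0,A[:,2],A.T@np.array([0,0,1]))
hsv=cv2.cvtColor(im,cv2.COLOR_BGR2HSV)
m=cv2.inRange(hsv,(100,120,40),(125,255,255))
n,l,s,ce=cv2.connectedComponentsWithStats(m); i=1+np.argmax(s[1:,4]); k=l==i
z=P[k][:,2]; print(s[i],np.percentile(z,[5,50,95]))
blk=k&(P[...,2]<.092)&(P[...,2]>.076); r=rect(c,blk,.082);print('blk',r)
fin=k&(P[...,2]>.106); print('fin',rect(c,fin,.114),P[fin].mean(0))
print('tool xy',A.T@(np.array([r[0][0]/1000,r[0][1]/1000,.08])-p))
H=np.array([.4852,-.3022]);d=P[...,:2]-H; rr=np.hypot(d[...,0],d[...,1]); a=np.degrees(np.arctan2(d[...,1],d[...,0]))
mm=(P[...,2]>.045)&(P[...,2]<.056)&(rr>.045)&(rr<.064)&(a>90)&(a<175); print('lever',a[mm].mean())
```

```text
[ 0.42592722 -0.29171363  0.21762546] -9.597237307749191 [-0.02465097  0.009474   -0.99965123] [-0.02588583 -0.00522981 -0.99965123]
[ 256  100   51   57 2582] [0.08139759 0.08302701 0.11511604]
blk ((484.4106750488281, -300.67645263671875), (42.916259765625, 43.05677032470703), 78.53289794921875)
fin ((484.55242919921875, -301.0278015136719), (39.43711471557617, 27.21111297607422), 3.537750005722046) [ 0.48563213 -0.30066466  0.11768819]
tool xy [ 0.06270194 -0.00020129  0.13605087]
lever 118.97802739848197
```

View pics/w11.png

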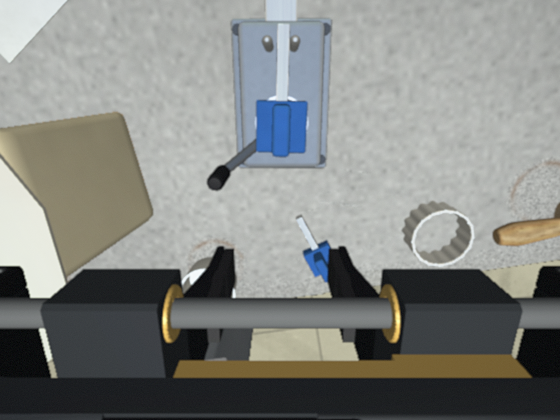

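Run:
```python
from h import *
o=robot.get_obs(); A=axes(o);p=o['position']
for z in (.15,.12,.086): print(z,(A.T@(np.array([.4852,-.3022,z])-p)).round(4))
```

```text
0.15 [0.0619 0.0008 0.066 ]
0.12 [0.0627 0.001  0.096 ]
0.086 [0.0636 0.0011 0.13  ]
```

send_rows:
  steps: [0.05,0.03,0,0.02,0.02,0.05,0.06,0.001,0.04,0.03,0.05,0.062,0.001,0.066,0.03,0.05,0.0627,0.001,0.096,0.03,0.05,0.0632,0.001,0.118,0.03,0.05,0.0636,0.001,0.129,0.03,0.05,0.0636,0.001,0.1295,0.03]

```text
time: 17.9
position: [0.4851, -0.3015, 0.0859]
tool_rot: [0.995, -0.099, -0.013, -0.004]
ft_force: [0.3, -0.1, -0.1]
grip_width: 0.0496
```

send_rows:
  steps: [0.03,0,0,0,0,0.01,0,0,0,0,0.005,0,0,0,0,0.005,0,0,0,0,0.005,0,0,0,0]
  force: 30

```text
time: 18.52
position: [0.4852, -0.3015, 0.0862]
tool_rot: [0.995, -0.099, -0.013, -0.004]
ft_force: [-0.1, 0.8, 1.3]
grip_width: 0.0135
```

Run:
```python
from h import *
o=robot.get_obs(); A=axes(o);p=o['position']
print(p,o['ft_force'],o['moment'],o['grip_width'],np.degrees(np.arctan2(A[1,0],A[0,0])),(A.T@np.array([0,0,1])).round(4))
```

```text
[ 0.48521754 -0.30146368  0.08620685] [-0.13538555  0.83231887  1.28125901] [0.11157796 0.01515438 0.1425051 ] 0.013531907223436881 -11.322733743454872 [-0.0269 -0.0053 -0.9996]
```

send_rows:
  steps: [0.005,0,0,-0.002,0,0.005,-0.0001,0,-0.004,0,0.005,-0.0002,0,-0.006,0,0.005,-0.0002,0,-0.008,0,0.005,-0.0003,-0.0001,-0.01,0]

```text
time: 19.15
position: [0.4852, -0.3014, 0.0967]
tool_rot: [0.995, -0.099, -0.013, -0.004]
ft_force: [1.3, -1.1, -5.6]
grip_width: 0.014
```

send_rows:
  steps: [0.005,-0.0001,0,-0.003,0,0.005,-0.0002,0,-0.006,0,0.005,-0.0003,0,-0.01,0,0.005,-0.0004,0,-0.016,0,0.005,-0.0006,0,-0.022,0,0.005,-0.0008,0,-0.03,0,0.005,-0.002,0,-0.06,0]

```text
time: 20.02
position: [0.4836, -0.3007, 0.156]
tool_rot: [0.995, -0.099, -0.015, -0.005]
ft_force: [0.5, 1.0, -2.2]
grip_width: 0.014
```

Run:
```python
from h import *
c=snap('wrist','w12');c2=snap('scene','s12');o=robot.get_obs(); A=axes(o);p=o['position']
print(p,o['ft_force'],o['grip_width'],np.degrees(np.arctan2(A[1,0],A[0,0])),(A.T@np.array([0,0,1])).round(4))
cv2.imwrite('pics/c12.png',np.hstack([c['color'][:,:,::-1][:,100:460],cv2.resize(c2['color'][130:290,190:330,::-1],None,fx=2.625,fy=2.625)]))
```

```text
[ 0.48658036 -0.30328147  0.1597324 ] [-0.26358281 -0.52333632 -2.12382033] 0.013749166231497058 -11.325375240632303 [-0.0209 -0.0015 -0.9998]
```

View pics/c12.png

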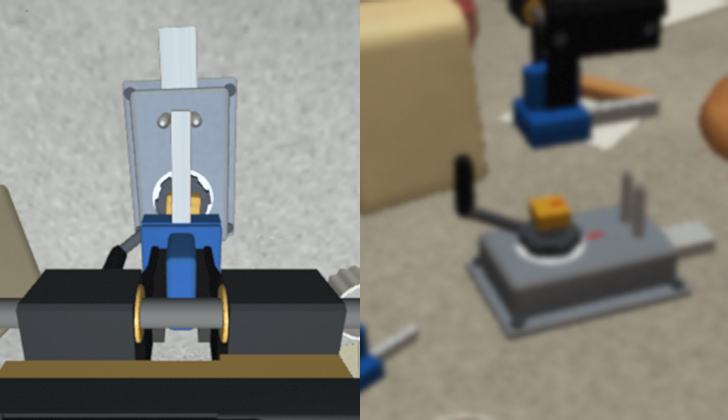

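Run:
```python
from h import *
o=robot.get_obs(); A=axes(o);p=o['position']
for z in (.16,.06,.0245): print(z,(A.T@(np.array([.497,-.445,z])-p)).round(4))
```

```text
0.16 [ 0.038   0.1369 -0.0013]
0.06 [0.0401 0.1371 0.0987]
0.0245 [0.0409 0.1371 0.1342]
```

send_rows:
  steps: [0.005,0.006,0.02,-0.001,0.15,0.005,0.012,0.04,-0.001,0.3,0.005,0.018,0.06,-0.001,0.45,0.005,0.024,0.08,-0.001,0.6,0.005,0.03,0.1,-0.001,0.75,0.005,0.036,0.12,-0.001,0.9,0.005,0.038,0.137,-0.001,1.05,0.005,0.038,0.137,-0.001,1.11]

```text
time: 21.12
position: [0.4965, -0.4465, 0.1585]
tool_rot: [0.792, -0.61, -0.01, 0.004]
ft_force: [0.1, 1.5, -1.5]
grip_width: 0.0136
```

Run:
```python
from h import *
o=robot.get_obs(); A=axes(o);p=o['position']; print(p,o['ft_force'],np.degrees(np.arctan2(A[1,0],A[0,0])))
for z in (.12,.08,.04,.03,.026,.0245): print(z,(A.T@(np.array([.497,-.445,z])-p)).round(4))
```

```text
[ 0.4964779  -0.44647333  0.15851811] [ 0.07044413  1.49185957 -1.54845034] -75.1596734540743
0.12 [-0.0009 -0.0016  0.0385]
0.08 [-0.0005 -0.0023  0.0785]
0.04 [-0.     -0.0031  0.1185]
0.03 [ 1.000e-04 -3.200e-03  1.285e-01]
0.026 [ 1.000e-04 -3.300e-03  1.325e-01]
0.0245 [ 1.00e-04 -3.30e-03  1.34e-01]
```

send_rows:
  steps: [0.005,-0.0009,-0.0016,0.0385,0,0.005,-0.0005,-0.0023,0.0785,0,0.005,0,-0.003,0.11,0,0.005,0,-0.0031,0.122,0,0.005,0,-0.0032,0.128,0,0.005,0,-0.0032,0.13,0]

```text
time: 21.88
position: [0.4974, -0.4455, 0.0291]
tool_rot: [0.792, -0.61, -0.009, 0.004]
ft_force: [0.0, 0.2, -1.1]
grip_width: 0.0138
```

send_rows:
  steps: [0.005,0,0,0.001,0,0.005,0,0,0.0015,0]

```text
time: 22.12
position: [0.4979, -0.4461, 0.0287]
tool_rot: [0.792, -0.61, -0.008, 0.004]
ft_force: [0.5, 0.4, -2.8]
grip_width: 0.0139
```

Run:
```python
from h import *
o=robot.get_obs(); print(o['position'],o['ft_force'],o['moment'])
c2=snap('scene','s13')
cv2.imwrite('pics/c13.png',cv2.resize(c2['color'][180:310,230:390,::-1],None,fx=4,fy=4))
```

```text
[ 0.49787264 -0.4461036   0.02873045] [ 0.45326993  0.37740525 -2.75788947] [ 0.13174002 -0.02335901 -0.0040413 ]
```

View pics/c13.png

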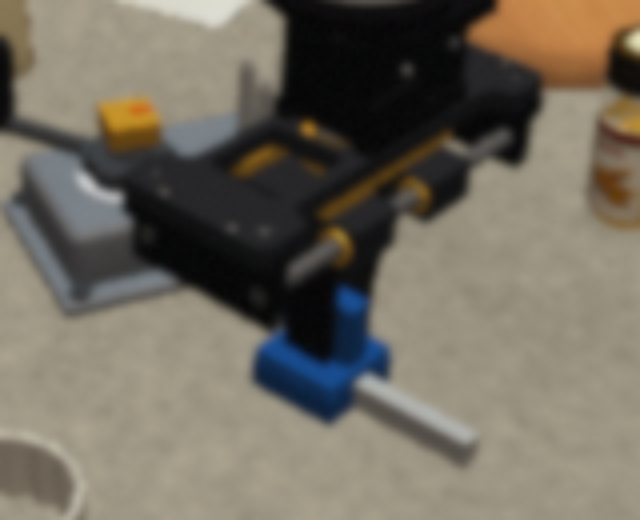

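send_rows:
  steps: [0.005,0,0,0.0015,0,0.005,0,0,0.0025,0,0.005,0,0,0.0032,0]

```text
time: 22.55
position: [0.4976, -0.4459, 0.0252]
tool_rot: [0.793, -0.61, -0.008, 0.004]
ft_force: [0.5, -0.6, -2.5]
grip_width: 0.014
```

send_rows:
  steps: [0.005,0,0,0.0008,0,0.005,0,0,0.0012,0]

```text
time: 22.8
position: [0.4976, -0.446, 0.0248]
tool_rot: [0.793, -0.61, -0.008, 0.004]
ft_force: [-1.5, 0.9, 4.9]
grip_width: 0.0142
```

Contact. Release and rise.

send_rows:
  steps: [0.02,0,0,0,0,0.035,0,0,0,0,0.05,0,0,0,0,0.05,0,0,-0.02,0,0.05,0,0,-0.06,0,0.05,0,0,-0.12,0,0.05,-0.02,0,-0.17,0,0.05,-0.05,0,-0.2,0]

```text
time: 23.8
position: [0.4896, -0.3997, 0.23]
tool_rot: [0.792, -0.61, -0.004, 0.005]
ft_force: [-0.0, -0.5, 0.4]
grip_width: 0.0498
```

Run:
```python
from h import *
c=snap('wrist','w14');c2=snap('scene','s14');o=robot.get_obs(); A=axes(o)
print(o['position'],o['ft_force'])
P=cloud(c);hsv=cv2.cvtColor(c['color'],cv2.COLOR_RGB2HSV)
m=cv2.inRange(hsv,(100,120,40),(125,255,255))
n,l,s,ce=cv2.connectedComponentsWithStats(m)
for i in range(1,n):
    if s[i,4]>200:
        k=l==i; print(s[i],ce[i],np.percentile(P[k][:,2],[3,50,97]),'blk',rect(c,k&(P[...,2]<.03)&(P[...,2]>.012),.02))
cv2.imwrite('pics/c14.png',np.hstack([c['color'][:,:,::-1][:,80:480],cv2.resize(c2['color'][130:330,190:380,::-1],None,fx=2.1,fy=2.1)]))
```

```text
[ 0.48976601 -0.39730911  0.23115163] [ 0.23657229 -0.39499762  1.41619523]
[ 263  117   39   43 1571] [281.88287715 136.93380013] [0.01895343 0.02104966 0.05341193] blk ((497.98822021484375, -444.4320983886719), (42.126956939697266, 42.08860397338867), 14.552199363708496)
[384 254  28  16 390] [397.34871795 261.4025641 ] [0.00507089 0.01546582 0.02056096] blk ((319.42578125, -332.01495361328125), (33.09269332885742, 15.188684463500977), 14.279511451721191)
```

View pics/c14.png

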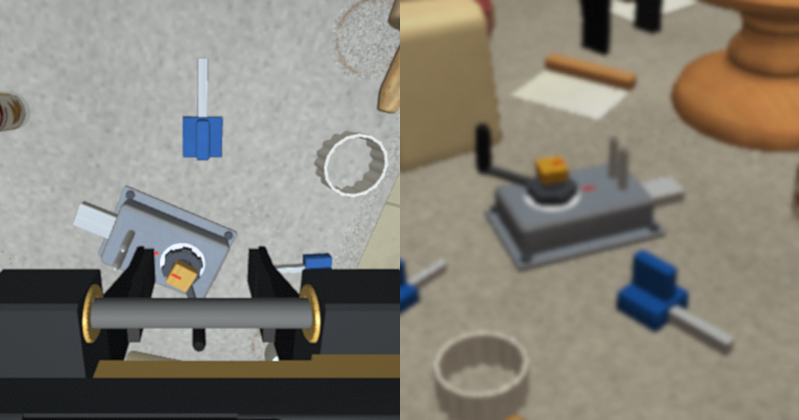

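Run:
```python
from h import *
H=np.array([.4852,-.3022])
for n in('w1','w4','w14'):
    c=load(n);P=cloud(c);hsv=cv2.cvtColor(c['color'],cv2.COLOR_RGB2HSV)
    h=(P[...,2]>.070)&(P[...,2]<.082)&(np.abs(P[...,0]-.485)<.03)&(np.abs(P[...,1]+.30)<.03)
    red=((cv2.inRange(hsv,(0,150,120),(8,255,255))>0)|(cv2.inRange(hsv,(172,150,120),(180,255,255))>0))
    r=red&h; v,u=np.nonzero(r); q=np.array([ray(c,a,b,.076)[:2] for a,b in zip(u,v)])
    vx=cv2.fitLine((q*1000).astype(np.float32),2,0,.01,.01).ravel()
    d=P[...,:2]-H; rr=np.hypot(d[...,0],d[...,1]); a=np.degrees(np.arctan2(d[...,1],d[...,0]))
    mm=(P[...,2]>.045)&(P[...,2]<.056)&(rr>.045)&(rr<.064)&(a>90)&(a<175)
    print(n,'head rect',rect(c,h,.076),'line',np.degrees(np.arctan(vx[1]/vx[0])),q.mean(0)-H,'lever',a[mm].mean())
c=load('w14');cv2.imwrite('pics/h14.png',cv2.resize(c['color'][170:310,180:330,::-1],None,fx=4,fy=4,interpolation=cv2.INTER_CUBIC))
```

```text
w1 head rect ((484.9068603515625, -301.10845947265625), (26.939054489135742, 27.237594604492188), 80.2425537109375) line -11.834123 [0.00447163 0.00094514] lever 158.38135053245495
w4 head rect ((484.6871032714844, -301.1761169433594), (26.72551155090332, 26.612136840820312), 80.73281860351562) line -9.040941 [0.00475669 0.00070147] lever 158.6065235455539
w14 head rect ((484.9736022949219, -302.2971496582031), (28.75757598876953, 26.931489944458008), 74.28746032714844) line -15.583243 [0.00510955 0.00018734] lever nan<stdin>:11: RuntimeWarning: Mean of empty slice.
  ret = ret.dtype.type(ret / rcount)
```

View pics/h14.png

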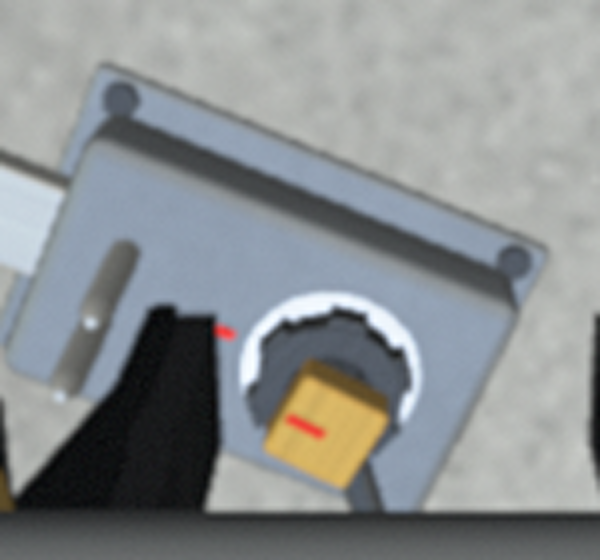

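send_rows:
  steps: [0.05,-0.005,0.006,0,-0.17,0.05,-0.01,0.012,0,-0.34,0.05,-0.015,0.018,0,-0.51,0.05,-0.02,0.024,0,-0.68,0.05,-0.025,0.03,0,-0.85,0.05,-0.03,0.037,0,-1.02,0.05,-0.03,0.0436,0,-1.14,0.05,-0.03,0.0436,0,-1.14]

```text
time: 24.9
position: [0.4395, -0.38, 0.2314]
tool_rot: [0.996, -0.086, -0.006, 0.002]
ft_force: [-0.5, -0.3, 0.4]
grip_width: 0.05
```

Run:
```python
from h import *
H=np.array([.4852,-.3022])
snap('wrist','w15');snap('scene','s15')
c=load('w15');P=cloud(c);hsv=cv2.cvtColor(c['color'],cv2.COLOR_RGB2HSV)
h=(P[...,2]>.070)&(P[...,2]<.082)&(np.abs(P[...,0]-.485)<.03)&(np.abs(P[...,1]+.30)<.03)
d=P[...,:2]-H; rr=np.hypot(d[...,0],d[...,1]); a=np.degrees(np.arctan2(d[...,1],d[...,0]))
mm=(P[...,2]>.045)&(P[...,2]<.056)&(rr>.045)&(rr<.064)&(a>90)&(a<175)
print('head rect',rect(c,h,.076),'lever',a[mm].mean(),robot.get_obs()['ft_force'])
```

```text
head rect ((484.41387939453125, -301.16766357421875), (26.711095809936523, 26.606088638305664), 74.63941955566406) lever 119.27457889263363 [-1.47745642 -0.33194974 -0.7934968 ]
```

View pics/w15.png

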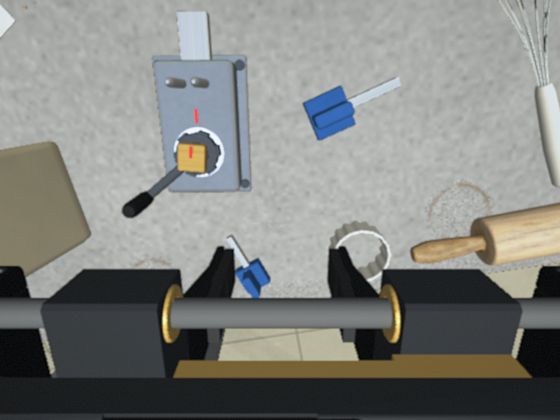

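View pics/s15.png

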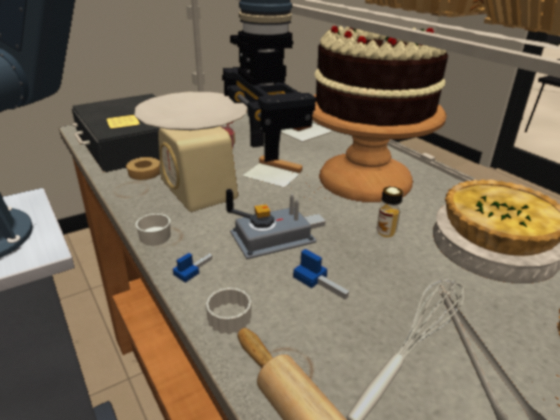

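```bash
python3 -c "
from rig import hand_in
print(hand_in())"
```

```text
the job is handed in; nothing more can be done
None
```

The stop is locked and the job is handed in, at about 25 s on the robot's clock. I do not know the verdict, because `hand_in()` reports none.

**What I did**
- I took the larger blue key (its block measured 43 mm) and lowered it over the square head, tail between the posts. It met the head at full depth with about 5 N.
- I pushed the peg clockwise. It ran freely at about 2 N, then about 4 N while the key's play was taken up, then 8–9 N while the nut tightened.
- I lifted the key off and stood it flat near its starting spot, clear of the stop.

**What the last checks showed**
- **Tightening:** the lever turned about 8.9° during the 8–9 N phase, so `nut_grip` should be about 0.155–0.165 rad. It was still at 119° after the key came off.
- **Setting:** the adjusting screw's head turned about 5.8° (0.10 rad) clockwise. That is within the key's expected play of 0.13 rad and the limit of 0.26 rad.
- **Surroundings:** the key stands upright on the worktop. The ramekin, cutter, spice jar and small key look untouched in the last pictures, and the gripper is touching nothing.

**What disagreed:** the tool tilted about 1.5° during the push, so the key landed slightly tilted and settled flat when I released it. Camera measurements were off by about 0.7 mm from the key's position in the jaws, and I allowed for that when fitting the key.

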